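# Point-and-confirm check of the vacuum parts

### The arm

A 7-joint arm with a two-finger parallel gripper is mounted at the origin on a cart in front of the work surface, level with it; the furniture and walls round the work are solid. World frame = base frame: x ahead of the robot, y to its left, z up, the work surface at z = 0. Lengths are in m, angles in rad, forces in N, time in s.
With the tool pointing down it reaches from about 0.35 to 0.9 m from the base axis. Payload 8.1 kg.
Tool frame: the origin (TCP) lies midway between the tips of the shut fingers; the grasp point (between the pads) lies 19 mm behind it; x points along the fingers, z is the direction in which the jaws open and shut, and the axes are right-handed (so a half turn about x gives the same grasp; the last joint's range is limited). The gripper opens to 92 mm and grips with 3 to 60 N. Pads are 19 mm wide; open, the fingers measure 130 mm over their backs; the gripper's body (75 mm by 190 mm) begins 47 mm behind the grasp point.
Start: joints at [-1.424, 0.434, 0.025, 1.573, -0.012, 1.134, -0.075], TCP at [0.155, 0.606, 0.227] pointing down, gripper open.
Joint ranges: [-2.62, 2.62], [-0.44, 2.09], [-1.27, 1.32], [0.08, 2.57], [-1.32, 4.46], [0.12, 2], [-2.74, 2.74]. Speed limits (rad/s): [2.22, 2.22, 3.01, 3.01, 3.14, 3.14, 3.14].

### API

Orientations are given as a rotation vector (axis times angle).
In Python, from cell import arm, optics, finder gives the robot as it stands.
- The arm moves only by the tool send_rows, never from a script. Its argument "rows" is a list that holds one entry, the list of rows, each a list of 7 numbers: the shift along the tool's x, y, z in mm, then the turn, a rotation vector about the tool's x, y, z in degrees, then the opening in per cent of the stroke, from 0 (shut) to 100 (fully open). A call has exactly 8 rows; each row is the pose to reach, as a shift and turn from the pose commanded when the call began, along the tool's axes at that moment; what a row does not reach only later rows make up. A row lasts 1/10 s, in which the tool goes at most 50 mm and 8.59 degrees, less where a joint would pass 70% of its speed; a pose out of reach is approached as far as the arm can. A call with a gripper value outside its range is refused whole. The fingers move at their own pace and stop on an object; "grip_force" is the grip in N (left out, the last holds). Time passes only in rows, so rows that repeat a pose let the fingers close, or fill a call up. It gives the time, the measured TCP pose, the force and the opening at its end, in the units of the state.
- arm.observe(): the state, without advancing time (a new reading comes with each control period).
- optics.get_image(name): name is "scene" or "top" or "wrist"; returns (picture, depth): 400x640x3 uint8, red, green, blue; 400x640 float32, m along the optical axis (not along the pixel's ray), 0 where there is no reading.
- optics.get_calibration(name): a dict with "camera_matrix" (3x3 intrinsics, pixels), "D" ([k1, k2, p1, p2, k3] as OpenCV has them; the pictures are not rectified), "position" and "orientation" of the camera in the world; the wrist camera has in their place "T_tool_cam" (4x4, takes a point from camera to tool coordinates, whose origin is the TCP and whose axes are the tool frame's). Camera axes: x right, y up, looking along -z (the intrinsics and any distortion apply to the point x, -y, -z); pixel columns grow to the right and rows downward; lengths in m; the calibration is good to about 2 mm. A picture is of the moment at which its call begins: read the wrist's pose just before it. get_calibration takes no time and is no camera call.
- arm.sign_off(): hands the job in, once; it reports no verdict.
Trained networks look in the newest picture that a camera, given by its name, has taken for a name from the list of things; names that differ only in an ending like _2 or _b are one class to them, and where a whole thing is asked for, a point or a joint stands for the part that bears it (a point fixed in the world has none). Each returns a list of dicts, best first, with "confidence" (0 to 1); they miss things now and then, are a little off and sometimes report something else, mostly with a low value. They report only what shows in the picture. A call takes as long as a camera call.
- finder.search_frame(camera, thing): "bbox" ([left, top, width, height] in pixels, round what is visible of it).
- finder.regions_of(camera, thing): "region" (400x640 bool, what is visible of it) and "bbox" ([left, top, width, height] in pixels, round what is visible of it).
- finder.place_of(camera, thing): "xy" ([column, row] in pixels: a listed point, or the origin of a listed thing).
The state is a dict: "clock": time; "joints": joint angles; "dq": joint speeds; "joint_efforts": joint torques, N m; "position": TCP position; "ee_rot": TCP orientation; "force": force on the tool from outside, world axes, zero at the start; "ft_torque": the same for the moment, N m; "width": opening from 0.0 (shut) to 1.0 (fully open).
Only numpy, scipy, OpenCV 4.12 (cv2) and the standard library are available. Lean on these libraries where they do the work, as an engineer would, in place of code of your own. Each camera call takes 0.05 s, during which the arm holds its last target.

### The job

Before a vacuum port is closed, show a trainee which two parts are needed: point down from above at the middle of the centring ring (black-rimmed ring with a metal centre), fingertips about 3 cm above it, and stay there for two seconds, then do the same at the blank flange (plain pale metal disc). Touch none of the loose things on the bench and point at no other part on the way. Then press the green button right down to confirm, let it come up again and draw the hand clear.

Things in the scene. Friction and masses are not known exactly. Their poses are not given: they have to be found in the camera images.
- ring_top (a point): Centring ring, lying flat: low ring with a black seal round a metal centre, 50 mm across, 9 mm high, loose. The point is the middle of its top, on its vertical axis; z is up.
- flange_top (a point): Blank flange, lying flat: plain pale grey metal disc with bevelled edge and no hole, 55 mm across, 10 mm high, loose. The point is the middle of its top, on its vertical axis; z is up.
- tape_top (a point): Roll of black tape with tan core, lying flat, 62 mm across, 19 mm high, loose; not to be pointed at. The point is the middle of its top, on its vertical axis; z is up.
- eraser_top (a point): Plain off-white block eraser standing on its long narrow side, 22 x 62 mm, 30 mm high, loose; not to be pointed at. The point is the middle of its top, on its vertical axis; z is up.
- weight_top (a point): Brass weight with a knob on top, 33 mm across, 45 mm high, loose; not to be pointed at. The point is the middle of its top, on its vertical axis; z is up.
- tee_top (a point): Pale metal tube tee with three flanged ends, 58 x 80 mm, 40 mm high, loose; not to be pointed at. The point is 40 mm above the bench at the middle of its outline; z is up.
- ring: The centring ring; origin at the middle of its underside.
- flange: The blank flange; origin at the middle of its underside.
- tape: The black tape roll; origin at the middle of its underside.
- eraser: The eraser; origin at the middle of its underside.
- weight: The brass weight; origin at the middle of its underside.
- tee: The tube tee; origin at the middle of its underside.
- phone: Small black key phone lying flat, 47 x 113 mm, 15 mm high, loose bystander at the right; origin at the middle of its underside.
- solder_spool: Blue spool of solder, 54 x 72 mm, 65 mm high, loose bystander at the right; origin at the middle of its underside.
- mouse: White computer mouse, 107 x 58 mm, 37 mm high, loose bystander at the right; origin at the middle of its underside.
- ack_top (a point): Green round push button, 36 mm across, facing up in a grey housing fixed to the bench near its left front. The point is the middle of the cap's top face and sinks with it; z is up.
- ack (a joint): Travel of the green button in m: 0 up, 0.006 fully down. A spring brings it back; fully down takes 5 N.

How it is judged:
On the way, in this order (a step that is already met when the one before it is completed fails the run):
1. the fingers dwell for a second close above the middle of the centring ring (horizontal distance between the grasp point and ring_top below 0.025 m and z of the grasp point in the frame of ring_top between 0 and 0.085 m), for 1 s.
2. the fingers dwell for a second close above the middle of the blank flange (horizontal distance between the grasp point and flange_top below 0.025 m and z of the grasp point in the frame of flange_top between 0 and 0.085 m), for 1 s.
3. the green button is pressed right down with the fingers (value of joint ack above 0.0045 m and contact force between the fingers and ack above 0.5 N), for 0.05 s.
At the end, for the whole second after the job is handed in: the button is up again (within 1.5 mm) and every loose thing lies within 10 mm of where it was (value of joint ack below 0.0015 m and distance of each of ring, flange, tape, eraser, weight, tee, phone, solder_spool, mouse from where it was at the start of the episode below 0.01 m); the robot touches nothing.
It fails at once if a loose thing is touched by the hand or arm (contact force between any of the fingers, the arm and ring above 0.3 N or contact force between any of the fingers, the arm and flange above 0.3 N or contact force between any of the fingers, the arm and tape above 0.3 N or contact force between any of the fingers, the arm and eraser above 0.3 N or contact force between any of the fingers, the arm and weight above 0.3 N or contact force between any of the fingers, the arm and tee above 0.3 N or contact force between any of the fingers, the arm and phone above 0.3 N or contact force between any of the fingers, the arm and solder_spool above 0.3 N or contact force between any of the fingers, the arm and mouse above 0.3 N).
It fails at once if a loose thing is moved or lifted more than 10 mm (not (distance of each of ring, flange, tape, eraser, weight, tee, phone, solder_spool, mouse from where it was at the start of the episode below 0.01 m)).
It fails at once if another part is pointed at: the grasp point comes within 20 mm of its axis and 60 mm of its top ((horizontal distance between the grasp point and tape_top below 0.02 m and z of the grasp point in the frame of tape_top between 0 and 0.06 m) or (horizontal distance between the grasp point and eraser_top below 0.02 m and z of the grasp point in the frame of eraser_top between 0 and 0.06 m) or (horizontal distance between the grasp point and weight_top below 0.02 m and z of the grasp point in the frame of weight_top between 0 and 0.06 m) or (horizontal distance between the grasp point and tee_top below 0.02 m and z of the grasp point in the frame of tee_top between 0 and 0.06 m)).
It also fails if it takes over 54 s, if anything falls off the work surface, if the arm or the gripper's body presses on something with over 40 N, if the wrist force passes 120 N, or if a joint passes its speed limit or range.

## Working session

There is one attempt and no reset: what is moved stays moved. The work goes in short steps, Python scripts to look and compute and a tool call to move; the robot and the scene stay as the last step left them, time stands still between calls to the robot, and variables do not carry over. Pictures are saved under pics/ and viewed, and the job is handed in when it is done.

Besides the shell and the picture viewer there is one more tool, called after "Request:" as name(argument=value, ...) on one line, values as JSON. send_rows: Moves the arm, as the interface text tells. Its arguments: {"type":"object","properties":{"rows":{"type":"array"},"grip_force":{"type":"number"}},"required":["rows"]}

```bash
mkdir -p pics; ls; python3 - <<'E'
from cell import arm, optics, finder
import cv2,numpy as np
s=arm.observe();print({k:np.round(v,3).tolist() for k,v in s.items()})
for n in("scene","top"):
    p,d=optics.get_image(n);cv2.imwrite(f"pics/{n}0.png",p[:,:,::-1]);np.save(f"pics/{n}0.npy",d)
    print(n,optics.get_calibration(n))
    for t in "ring_top flange_top tape_top eraser_top weight_top tee_top ack_top phone solder_spool mouse".split():
        print(n,t,[(np.round(r["xy"],1).tolist(),round(r["confidence"],2)) for r in finder.place_of(n,t)[:3]])
print(arm.observe()["clock"])
E
```

```text
pics
{'clock': 0.0, 'joints': [-1.424, 0.435, 0.025, 1.574, -0.012, 1.134, -0.075], 'dq': [-0.001, 0.0, -0.001, -0.0, -0.002, 0.003, -0.001], 'joint_efforts': [-0.001, -66.785, 0.985, -31.448, -0.06, 0.043, 0.0], 'position': [0.154, 0.605, 0.226], 'ee_rot': [-1.024, 1.318, 1.022], 'force': [-0.774, 0.407, -1.076], 'ft_torque': [0.029, -0.002, -0.007], 'width': 1.001}
scene {'camera_matrix': array([[363.31937358,   0.        , 323.9869831 ],
       [  0.        , 363.31937358, 199.81846442],
       [  0.        ,   0.        ,   1.        ]]), 'D': array([-0.05782937,  0.        ,  0.        ,  0.        ,  0.        ]), 'position': array([-0.21552401, -0.49819976,  0.73746199]), 'orientation': array([ 0.84670759, -0.45790601, -0.9604075 ])}
scene ring_top [([258.2, 204.2], 0.49)]
scene flange_top [([336.3, 204.1], 0.55)]
scene tape_top [([359.7, 242.1], 0.87), ([314.4, 223.2], 0.55), ([283.2, 175.6], 0.31)]
scene eraser_top [([315.3, 223.1], 0.61)]
scene weight_top [([284.7, 175.3], 0.65)]
scene tee_top [([374.1, 218.6], 0.59), ([361.0, 243.5], 0.25)]
scene ack_top [([221.5, 190.6], 
[... 264 characters left out ...]
     ,   0.        ,   1.        ]]), 'D': array([-0.01815802,  0.        ,  0.        ,  0.        ,  0.        ]), 'position': array([ 0.36395469, -0.04530189,  1.08199627]), 'orientation': array([ 0.14737544, -0.15213685, -1.56558839])}
top ring_top []
top flange_top [([301.2, 188.0], 0.82)]
top tape_top [([356.4, 231.1], 0.73), ([300.4, 180.8], 0.35)]
top eraser_top [([221.6, 227.8], 0.73), ([302.6, 231.2], 0.72)]
top weight_top []
top tee_top [([358.5, 187.0], 0.82)]
top ack_top [([359.3, 184.9], 0.72), ([166.7, 241.6], 0.46)]
top phone [([410.7, 182.7], 0.64), ([356.2, 228.1], 0.6)]
top solder_spool [([435.5, 243.1], 0.96)]
top mouse [([444.3, 171.4], 0.83), ([304.6, 230.1], 0.52)]
1.1
```

View pics/top0.png

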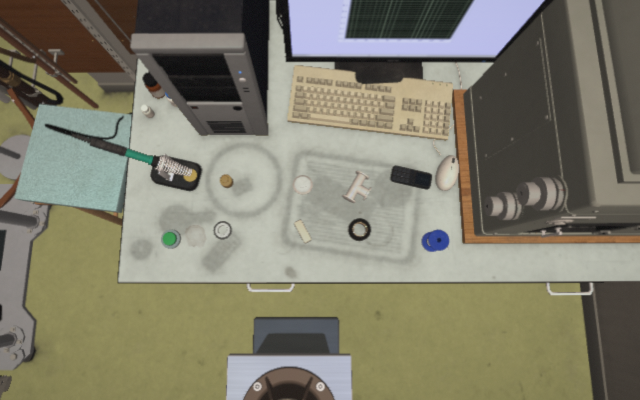

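View pics/scene0.png

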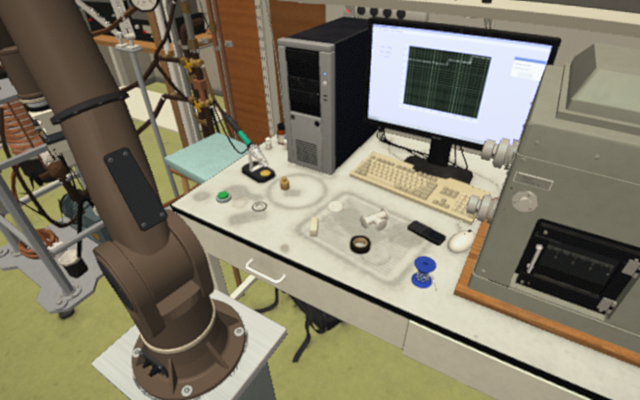

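```bash
cat >h.py <<'E'
import numpy as np,cv2
from scipy.spatial.transform import Rotation as R
from cell import arm,optics,finder
def ray(c,uv):
    q=cv2.undistortPoints(np.array([[uv]],float),c["camera_matrix"],c["D"])[0,0]
    return R.from_rotvec(c["orientation"]).as_matrix()@np.array([q[0],-q[1],-1.])
def onplane(c,uv,z):
    r=ray(c,uv);return c["position"]+r*(z-c["position"][2])/r[2]
def bydepth(c,uv,d): return c["position"]+ray(c,uv)*d
E
python3 - <<'E'
from h import *
c={n:optics.get_calibration(n) for n in("top","scene")};D={n:np.load(f"pics/{n}0.npy") for n in c}
P={"top":dict(ring=(222,230),flange=(302,184),tape=(360,229),eraser=(303,231),weight=(226,181),tee=(357,186),ack=(170,239),table=(260,200)),
"scene":dict(ring=(259,206),flange=(335,207),tape=(360,243),eraser=(313,226),weight=(285,183),tee=(374,218),ack=(223,196),table=(300,240))}
Z=dict(ring=.009,flange=.01,tape=.019,eraser=.03,weight=.04,tee=.03,ack=.05,table=0)
for t in Z:
  for n in c:
    u=P[n][t];print(t,n,onplane(c[n],u,Z[t]).round(3),bydepth(c[n],u,D[n][u[1],u[0]]).round(3))
# masks
for n in("top","scene"):
  p,d=optics.get_image(n)
  for t in("ring","flange","ack_top"):
    for r in finder.regions_of(n,t)[:2]:
      ys,xs=np.nonzero(r["region"]);
      X=np.array([bydepth(c[n],(x,y),d[y,x]) for x,y in zip(xs,ys)])
      print(n,t,round(r["confidence"],2),r["bbox"],xs.mean().round(1),ys.mean().round(1),X.mean(0).round(3),X.min(0).round(3),X.max(0).round(3))
  x=p[140:290,120:480];cv2.imwrite(f"pics/{n}_crop.png",cv2.resize(x,None,fx=2.2,fy=2.2,interpolation=cv2.INTER_CUBIC)[:,:,::-1])
s=arm.observe();print(s["clock"],R.from_rotvec(s["ee_rot"]).as_matrix().round(3))
E
```

```text
ring top [0.471 0.183 0.009] [0.472 0.184 0.002]
ring scene [0.467 0.177 0.009] [ 0.478  0.188 -0.003]
flange top [ 0.597 -0.032  0.01 ] [ 0.597 -0.032  0.012]
flange scene [ 0.585 -0.042  0.01 ] [ 0.587 -0.04   0.008]
tape top [ 0.473 -0.187  0.019] [ 0.474 -0.189  0.004]
tape scene [ 0.467 -0.19   0.019] [ 0.486 -0.182 -0.   ]
eraser top [ 0.466 -0.035  0.03 ] [ 0.466 -0.035  0.029]
eraser scene [ 0.452 -0.043  0.03 ] [ 0.452 -0.043  0.03 ]
weight top [0.599 0.171 0.04 ] [0.598 0.17  0.044]
weight scene [0.582 0.152 0.04 ] [0.595 0.163 0.028]
tee top [ 0.588 -0.181  0.03 ] [ 0.587 -0.18   0.033]
tee scene [ 0.575 -0.183  0.03 ] [ 0.577 -0.182  0.028]
ack top [0.443 0.308 0.05 ] [0.445 0.317 0.023]
ack scene [0.412 0.274 0.05 ] [0.438 0.307 0.021]
table top [0.555 0.084 0.   ] [0.554 0.084 0.   ]
table scene [ 0.409 -0.024  0.   ] [ 0.41  -0.023 -0.001]
top ring 0.68 [213.2, 221.8, 16.4, 18.6] 222.5 230.0 [0.471 0.182 0.007] [ 0.447  0.158 -0.002] [0.496 0.205 0.014]
top flange 0.66 [390.8, 169.1, 39.2, 20.9] 410.9 177.4 [ 0.613 -0.329  0.024] [ 0.364 -0.388  0.001] [ 0.648 -0.045  1.082]
top flange 0.57 [290.4, 175.8, 21.1, 18.8] 301.8 184.3 [ 0.596 -0.032  0.012] [ 0.364 -0.057 -0.001] [ 0.626 -0.004  1.082]
top ack_top 0.49 [164.2, 230.8, 9.3, 20.0] 169.3 238.3 [0.447 0.319 0.022] [0.43  0.303 0.01 ] [0.465 0.34  0.03 ]
scene ring 0.43 [255.1, 202.0, 12.7, 5.8] 259.3 206.0 [0.465 0.174 0.012] [-0.216 -0.498 -0.003] [0.495 0.205 0.737]
scene flange 0.27 [446.2, 231.3, 29.1, 25.7] 460.9 241.0 [ 0.606 -0.437  0.029] [-0.216 -0.498 -0.003] [ 0.672 -0.401  0.737]
scene ack_top 0.43 [218.0, 188.9, 12.0, 9.0] 222.5 194.4 [0.444 0.315 0.02 ] [0.43 0.3  0.01] [0.462 0.331 0.025]
1.5 [[ 0.    -0.969  0.247]
 [ 0.     0.247  0.969]
 [-1.    -0.     0.   ]]
```

View pics/top_crop.png

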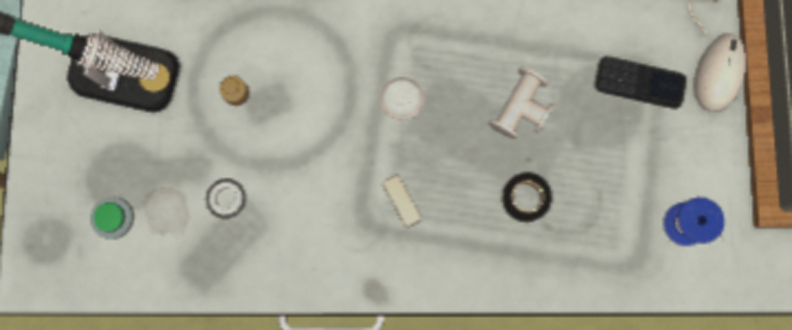

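View pics/scene_crop.png

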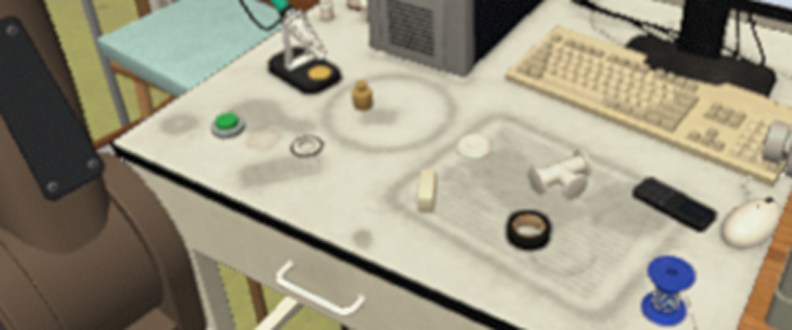

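Request:
send_rows(rows=[[[0,-25,-20,0,0,0,0],[0,-60,-48,0,0,0,0],[0,-95,-77,0,0,0,0],[0,-130,-105,0,0,0,0],[0,-165,-133,0,0,0,0],[0,-200,-161,0,0,0,0],[0,-230,-185,0,0,0,0],[0,-250,-201,0,0,0,0]]])

```text
clock: 2.3
position: [0.3489, 0.3463, 0.2271]
ee_rot: [-1.021, 1.318, 1.02]
force: [0.3, 0.6, 0.2]
width: 0.354
```

Request:
send_rows(rows=[[[0,-25,-20,0,0,0,0],[0,-55,-45,0,0,0,0],[0,-90,-72,0,0,0,0],[0,-120,-97,0,0,0,0],[0,-145,-117,0,0,0,0],[0,-160,-130,0,0,0,0],[0,-160,-130,0,0,0,0],[0,-160,-130,0,0,0,0]]])

```text
clock: 3.1
position: [0.4698, 0.1836, 0.2267]
ee_rot: [-1.022, 1.317, 1.023]
force: [-1.5, 0.3, -0.2]
width: 0.005
```

```bash
cat >>h.py <<'E'
def wcal():
    s=arm.observe();c=optics.get_calibration("wrist");T=np.eye(4)
    T[:3,:3]=R.from_rotvec(s["ee_rot"]).as_matrix();T[:3,3]=s["position"]
    W=T@c["T_tool_cam"];c["position"]=W[:3,3];c["orientation"]=R.from_matrix(W[:3,:3]).as_rotvec();return c,s
def go(target):
    s=arm.observe();M=R.from_rotvec(s["ee_rot"]).as_matrix();print("pos",s["position"].round(4) if hasattr(s["position"],"round") else s["position"],"shift mm",(M.T@(np.array(target)-s["position"])*1000).round(1),s["clock"])
E
cat >w.py <<'E'
import sys
from h import *
c,s=wcal();p,d=optics.get_image("wrist");cv2.imwrite(f"pics/w_{sys.argv[1]}.png",p[:,:,::-1])
for t in sys.argv[2:]:
    z={"ring_top":.009,"flange_top":.01,"ack_top":.025,"weight_top":.045}[t]
    for r in finder.place_of("wrist",t)[:2]:
        u=r["xy"];print(t,r["confidence"],np.round(u,1),onplane(c,u,z).round(4),bydepth(c,u,d[int(u[1]),int(u[0])]).round(4))
print(s["position"],s["clock"])
E
python3 w.py 1 ring_top ack_top weight_top; python3 -c "
from h import *;go([.471,.182,.04])"
```

```text
ring_top 0.75 [314.2 175.2] [0.4718 0.1835 0.009 ] [ 0.474  0.183 -0.001]
ack_top 0.73 [428.1 127.5] [0.4471 0.3201 0.025 ] [0.4475 0.321  0.0223]
weight_top 0.69 [ 39.9 247.1] [ 0.4669 -0.1566  0.045 ] [ 0.4767 -0.2025  0.0018]
weight_top 0.45 [429.4 127.2] [0.4439 0.315  0.045 ] [0.4475 0.3225 0.0223]
[0.46981461 0.18362211 0.22673682] 3.1
pos [0.4693 0.1847 0.2267] shift mm [186.7  -2.3  -2.2] 3.3
```

View pics/w_1.png

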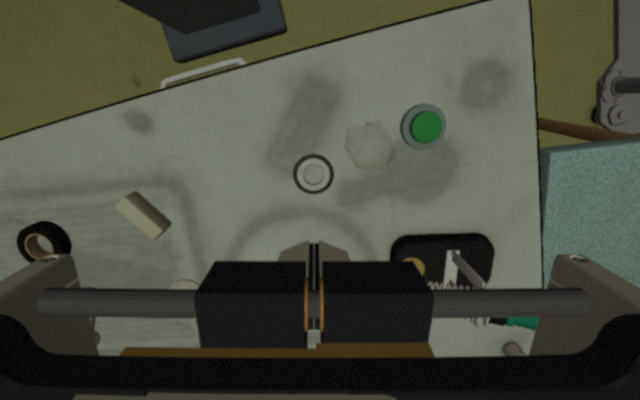

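The wrist picture shows the ring at (314,175) and the button at (426,127). Both agree with the top camera, so I'm lowering over the ring.

Request:
send_rows(rows=[[[20,-2,-1,0,0,0,0],[50,-2,-1,0,0,0,0],[80,-2,-1,0,0,0,0],[110,-2,-1,0,0,0,0],[140,-2,-1,0,0,0,0],[165,-2,-1,0,0,0,0],[180,-2,-1,0,0,0,0],[186,-2,-1,0,0,0,0]]])

```text
clock: 4.1
position: [0.4704, 0.1825, 0.0393]
ee_rot: [-1.024, 1.319, 1.025]
force: [-0.8, 0.1, 0.2]
width: 0.004
```

Request:
send_rows(rows=[[[0,0,0,0,0,0,0],[0,0,0,0,0,0,0],[0,0,0,0,0,0,0],[0,0,0,0,0,0,0],[0,0,0,0,0,0,0],[0,0,0,0,0,0,0],[0,0,0,0,0,0,0],[0,0,0,0,0,0,0]]])

```text
clock: 4.9
position: [0.4717, 0.182, 0.0408]
ee_rot: [-1.023, 1.317, 1.023]
force: [-0.1, -0.4, -0.8]
width: 0.006
```

Request:
send_rows(rows=[[[0,0,0,0,0,0,0],[0,0,0,0,0,0,0],[0,0,0,0,0,0,0],[0,0,0,0,0,0,0],[0,0,0,0,0,0,0],[0,0,0,0,0,0,0],[0,0,0,0,0,0,0],[0,0,0,0,0,0,0]]])

```text
clock: 5.7
position: [0.4716, 0.182, 0.0407]
ee_rot: [-1.023, 1.317, 1.023]
force: [0.2, 0.1, -0.0]
width: 0.002
```

Request:
send_rows(rows=[[[0,0,0,0,0,0,0],[0,0,0,0,0,0,0],[0,0,0,0,0,0,0],[0,0,0,0,0,0,0],[0,0,0,0,0,0,0],[0,0,0,0,0,0,0],[0,0,0,0,0,0,0],[0,0,0,0,0,0,0]]])

```text
clock: 6.5
position: [0.4717, 0.182, 0.0407]
ee_rot: [-1.023, 1.317, 1.023]
force: [0.1, -1.0, 0.5]
width: 0.003
```

```bash
python3 w.py 2 ring_top; python3 -c "
from h import *
p,d=optics.get_image('scene');cv2.imwrite('pics/s2.png',p[100:300,150:450][:,:,::-1])
go([.596,-.033,.16])"
```

```text
[0.47165486 0.18202797 0.04073867] 6.5
pos [0.4716 0.1821 0.0407] shift mm [-119.3 -173.7 -177.6] 6.65
```

View pics/w_2.png

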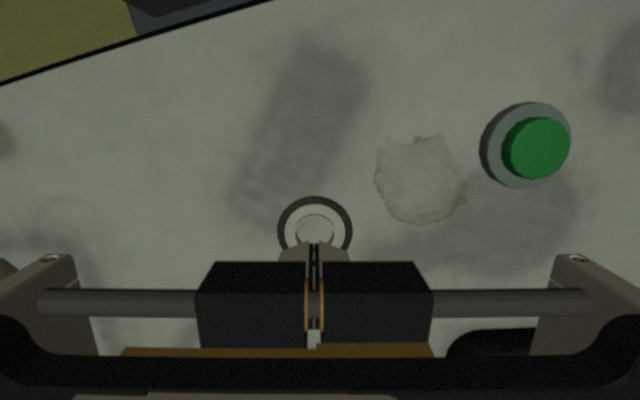

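View pics/s2.png

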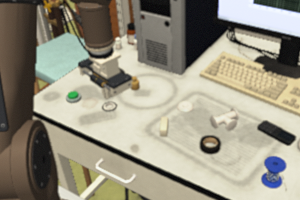

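The fingers held about 3 cm above the ring at wrist pixel (315,230) for over 2 s. Next I rise and move across to the flange.

Request:
send_rows(rows=[[[-20,0,0,0,0,0,0],[-55,0,0,0,0,0,0],[-90,0,0,0,0,0,0],[-115,-15,-15,0,0,0,0],[-120,-40,-41,0,0,0,0],[-120,-65,-66,0,0,0,0],[-120,-90,-92,0,0,0,0],[-120,-110,-112,0,0,0,0]]])

```text
clock: 7.45
position: [0.5513, 0.0441, 0.161]
ee_rot: [-1.023, 1.317, 1.022]
force: [1.0, 0.1, -0.1]
width: 0.002
```

Request:
send_rows(rows=[[[0,-20,-20,0,0,0,0],[0,-40,-42,0,0,0,0],[0,-55,-57,0,0,0,0],[0,-63,-65,0,0,0,0],[0,-64,-66,0,0,0,0],[0,-64,-66,0,0,0,0],[0,-64,-66,0,0,0,0],[0,-64,-66,0,0,0,0]]])

```text
clock: 8.25
position: [0.5959, -0.0321, 0.1607]
ee_rot: [-1.024, 1.316, 1.025]
force: [-0.5, -0.1, 0.1]
width: 0.005
```

```bash
python3 w.py 3 flange_top; python3 -c "
from h import *
go([.596,-.033,.041])"
```

```text
flange_top 0.78 [309.3 187.6] [ 0.5943 -0.0364  0.01  ] [ 0.5945 -0.0365  0.009 ]
flange_top 0.4 [515.1 144. ] [0.6007 0.169  0.01  ] [0.5962 0.1594 0.0264]
[ 0.59585452 -0.03205795  0.16074769] 8.25
pos [ 0.596  -0.0325  0.1608] shift mm [ 1.198e+02 -1.000e-01 -5.000e-01] 8.35
```

View pics/w_3.png

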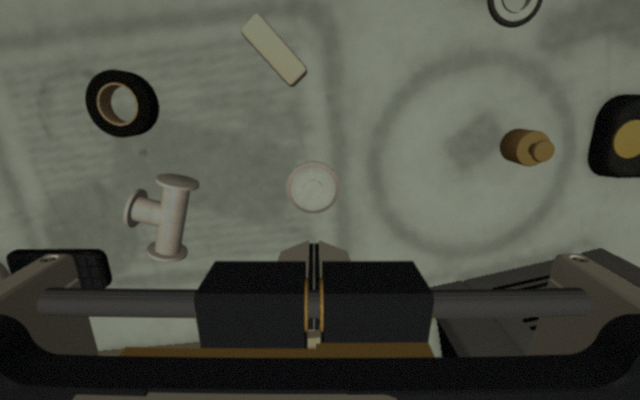

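The flange sits at (313,187), right on the tool's line, with the tee and phone well to the left. I'm lowering over it.

Request:
send_rows(rows=[[[15,0,-1,0,0,0,0],[35,0,-1,0,0,0,0],[58,0,-1,0,0,0,0],[80,0,-1,0,0,0,0],[98,0,-1,0,0,0,0],[112,0,-1,0,0,0,0],[118,0,-1,0,0,0,0],[120,0,-1,0,0,0,0]]])

```text
clock: 9.15
position: [0.5958, -0.0343, 0.0403]
ee_rot: [-1.023, 1.317, 1.024]
force: [-0.8, -0.7, 0.3]
width: 0.004
```

Request:
send_rows(rows=[[[0,0,0,0,0,0,0],[0,0,0,0,0,0,0],[0,0,0,0,0,0,0],[0,0,0,0,0,0,0],[0,0,0,0,0,0,0],[0,0,0,0,0,0,0],[0,0,0,0,0,0,0],[0,0,0,0,0,0,0]]])

```text
clock: 9.95
position: [0.596, -0.0344, 0.0407]
ee_rot: [-1.023, 1.317, 1.023]
force: [0.9, 0.2, -0.2]
width: 0.003
```

Request:
send_rows(rows=[[[0,0,0,0,0,0,0],[0,0,0,0,0,0,0],[0,0,0,0,0,0,0],[0,0,0,0,0,0,0],[0,0,0,0,0,0,0],[0,0,0,0,0,0,0],[0,0,0,0,0,0,0],[0,0,0,0,0,0,0]]])

```text
clock: 10.75
position: [0.596, -0.0344, 0.0407]
ee_rot: [-1.023, 1.317, 1.023]
force: [-0.4, 0.7, -0.6]
width: 0.007
```

Request:
send_rows(rows=[[[0,0,0,0,0,0,0],[0,0,0,0,0,0,0],[0,0,0,0,0,0,0],[0,0,0,0,0,0,0],[0,0,0,0,0,0,0],[0,0,0,0,0,0,0],[0,0,0,0,0,0,0],[0,0,0,0,0,0,0]]])

```text
clock: 11.55
position: [0.596, -0.0344, 0.0407]
ee_rot: [-1.023, 1.317, 1.023]
force: [-0.5, -0.2, -0.1]
width: 0.006
```

```bash
python3 w.py 4 flange_top; python3 -c "
from h import *
go([.447,.319,.161])"
```

```text
flange_top 0.75 [316.5 236.2] [ 0.5963 -0.0329  0.01  ] [ 0.5967 -0.033   0.0089]
[ 0.59598332 -0.03439887  0.04073654] 11.55
pos [ 0.596  -0.0344  0.0407] shift mm [-120.3  231.8  305.6] 11.65
```

View pics/w_4.png

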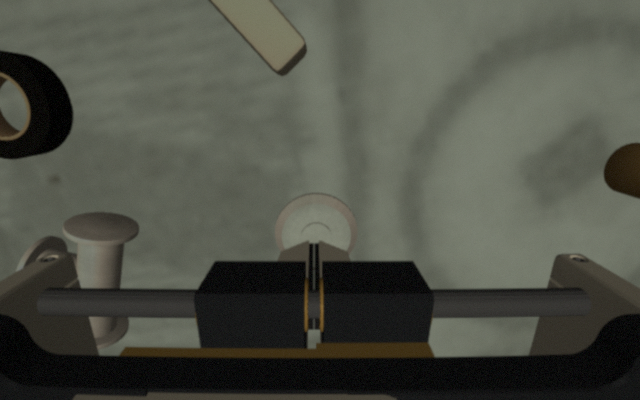

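The fingers held about 3 cm above the flange at (316,232) for over 2 s. Rising and moving to the button.

Request:
send_rows(rows=[[[-20,0,0,0,0,0,0],[-55,0,0,0,0,0,0],[-90,0,0,0,0,0,0],[-115,10,13,0,0,0,0],[-120,30,40,0,0,0,0],[-120,52,68,0,0,0,0],[-120,75,99,0,0,0,0],[-120,97,128,0,0,0,0]]])

```text
clock: 12.45
position: [0.5329, 0.115, 0.1609]
ee_rot: [-1.023, 1.317, 1.023]
force: [1.5, 0.5, -0.4]
width: 0.006
```

Request:
send_rows(rows=[[[0,22,29,0,0,0,0],[0,45,59,0,0,0,0],[0,68,90,0,0,0,0],[0,90,119,0,0,0,0],[0,112,148,0,0,0,0],[0,128,168,0,0,0,0],[0,134,177,0,0,0,0],[0,134,177,0,0,0,0]]])

```text
clock: 13.25
position: [0.4471, 0.3193, 0.1607]
ee_rot: [-1.025, 1.316, 1.025]
force: [0.1, 0.2, 0.2]
width: 0.008
```

```bash
python3 w.py 5 ack_top; python3 - <<'E'
from h import *
go([.447,.319,.04])
c,s=wcal();p,d=optics.get_image("wrist")
for r in finder.regions_of("wrist","ack_top")[:2]:
    m=r["region"];hsv=cv2.cvtColor(p,cv2.COLOR_RGB2HSV);g=(hsv[...,0]>45)&(hsv[...,0]<85)&(hsv[...,1]>120)
    for k in(m,g):
        ys,xs=np.nonzero(k);X=np.array([bydepth(c,(x,y),d[y,x]) for x,y in zip(xs,ys)])
        print(r["confidence"],len(xs),np.median(X,0).round(4),np.percentile(X,3,0).round(4),np.percentile(X,97,0).round(4))
E
```

```text
[0.44706712 0.31932453 0.16065521] 13.25
pos [0.4484 0.3167 0.1607] shift mm [120.7   2.    2. ] 13.35
0.66 1060 [0.4449 0.3207 0.0212] [0.4301 0.3053 0.0138] [0.4611 0.336  0.0226]
0.66 2138 [0.4339 0.3202 0.239 ] [0.4012 0.2592 0.0197] [0.4599 0.3898 0.2673]
```

View pics/w_5.png

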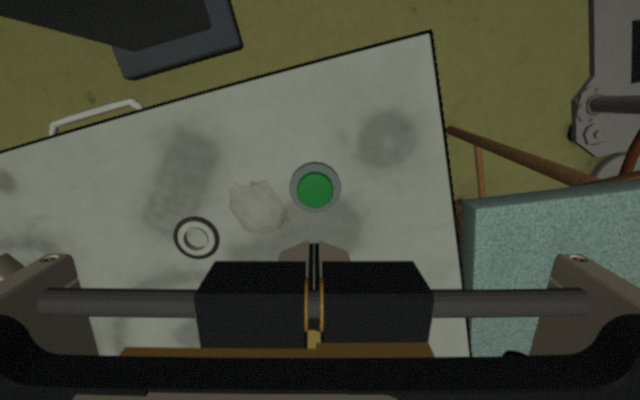

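The button is at (315,190), with its cap at about (0.446, 0.320) and its top at z≈0.022. I lower to just above it, then press.

Request:
send_rows(rows=[[[15,3,3,0,0,0,0],[38,3,3,0,0,0,0],[62,3,3,0,0,0,0],[85,3,3,0,0,0,0],[105,3,3,0,0,0,0],[118,3,3,0,0,0,0],[125,3,3,0,0,0,0],[128,3,3,0,0,0,0]]])

```text
clock: 14.25
position: [0.4457, 0.3213, 0.0325]
ee_rot: [-1.023, 1.318, 1.022]
force: [0.4, 1.0, 0.2]
width: 0.005
```

Request:
send_rows(rows=[[[2,0,0,0,0,0,0],[4,0,0,0,0,0,0],[6,0,0,0,0,0,0],[8,0,0,0,0,0,0],[10,0,0,0,0,0,0],[12,0,0,0,0,0,0],[13,0,0,0,0,0,0],[13,0,0,0,0,0,0]]])

```text
clock: 15.05
position: [0.4455, 0.322, 0.0198]
ee_rot: [-1.023, 1.317, 1.023]
force: [-0.5, 0.9, 1.3]
width: 0.006
```

Request:
send_rows(rows=[[[1,0,0,0,0,0,0],[2,0,0,0,0,0,0],[3,0,0,0,0,0,0],[3,0,0,0,0,0,0],[4,0,0,0,0,0,0],[4,0,0,0,0,0,0],[4,0,0,0,0,0,0],[4,0,0,0,0,0,0]]])

```text
clock: 15.85
position: [0.4455, 0.322, 0.0162]
ee_rot: [-1.023, 1.317, 1.023]
force: [-1.6, -1.7, 10.3]
width: 0.004
```

Request:
send_rows(rows=[[[1,0,0,0,0,0,0],[1,0,0,0,0,0,0],[2,0,0,0,0,0,0],[2,0,0,0,0,0,0],[2,0,0,0,0,0,0],[2,0,0,0,0,0,0],[2,0,0,0,0,0,0],[2,0,0,0,0,0,0]]])

```text
clock: 16.65
position: [0.4456, 0.3221, 0.0158]
ee_rot: [-1.022, 1.316, 1.023]
force: [-8.0, -4.4, 32.5]
width: 0.008
```

Force rose from 10 N to 32 N over 0.4 mm, so the button is firmly at its stop. Withdrawing.

Request:
send_rows(rows=[[[-3,0,0,0,0,0,0],[-8,0,0,0,0,0,0],[-20,0,0,0,0,0,0],[-45,0,0,0,0,0,0],[-75,0,0,0,0,0,0],[-105,0,0,0,0,0,0],[-135,0,0,0,0,0,0],[-155,0,0,0,0,0,0]]])

```text
clock: 17.45
position: [0.4458, 0.3218, 0.1712]
ee_rot: [-1.023, 1.315, 1.023]
force: [0.5, 0.4, -0.6]
width: 0.006
```

Request:
send_rows(rows=[[[-5,0,0,0,0,0,0],[-5,0,0,0,0,0,0],[-5,0,0,0,0,0,0],[-5,0,0,0,0,0,0],[-5,0,0,0,0,0,0],[-5,0,0,0,0,0,0],[-5,0,0,0,0,0,0],[-5,0,0,0,0,0,0]]])

```text
clock: 18.25
position: [0.4454, 0.3218, 0.1736]
ee_rot: [-1.023, 1.317, 1.023]
force: [-1.0, -0.3, 0.3]
width: 0.007
```

```bash
python3 - <<'E'
from h import *
c,s=wcal();p,d=optics.get_image("wrist")
for r in finder.regions_of("wrist","ack_top")[:1]:
    ys,xs=np.nonzero(r["region"]);X=np.array([bydepth(c,(x,y),d[y,x]) for x,y in zip(xs,ys)])
    print(r["confidence"],np.median(X,0).round(4))
a=cv2.imread("pics/top0.png");b,_=optics.get_image("top");b=b[:,:,::-1];cv2.imwrite("pics/top_end.png",b)
print(arm.observe()["clock"],arm.observe()["force"])
E
```

```text
0.67 [0.4451 0.3206 0.0212]
18.4 [-0.35825117  0.51501067 -0.19539228]
```

View pics/top_end.png

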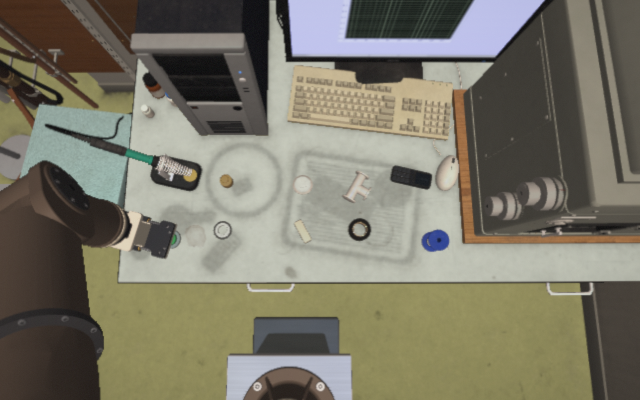

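The final top view shows everything where it started: ring (222,230), flange (302,184), tape (360,229), weight (226,181). The button is back up at z 0.021, as before the press, and the hand is clear.

```bash
python3 -c "
from cell import arm
print(arm.sign_off())"
```

```text
the job is handed in; nothing more can be done
None
```

I pointed at the centring ring and then the blank flange, pressed the green button right down, drew the hand clear and handed the job in at 18.4 s. No verdict is reported.

- **Pointing:** the fingertips were shut and stayed about 3 cm above the middle of each part for a little over 2 s. The camera positions for the ring agreed within about 2 mm. The scene camera put the flange about 12 mm off, but the top and wrist cameras agreed within about 5 mm and I used those.
- **Button:** the cap went down about 6 mm and stopped hard. The force rose from 10 N to 32 N over the last 0.4 mm. Afterwards the cap measured 21 mm high, the same as before the press.
- **Bench:** by eye, the loose things sit in the same places in the first and last top-camera pictures. The wrist force showed only noise except while pressing. At the end the fingers were about 15 cm above the button, touching nothing.
- **Detector misses:** the networks mislabelled a few things (for example, the phone or mouse as the flange). I rejected those against the pictures. The ring was not found in the wrist picture during its dwell, but it was plainly visible under the fingertips.

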